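# Hang the board carrier on the inspection rail

### The arm

A 6-joint arm with a two-finger parallel gripper is mounted at the origin on the work surface. World frame = base frame: x ahead of the robot, y to its left, z up, the work surface at z = 0. Lengths are in m, angles in degrees, forces in N, time in s.
With the tool pointing down it reaches from about 0.275 to 0.825 m from the base axis. Payload 4.9 kg.
Tool frame: the origin (TCP) lies at the very end of the fingers, on their centre line; the grasp point (between the pads) lies 19 mm behind it; z points along the fingers, y is the line along which they close (so a half turn about z gives the same grasp; the last joint's range is limited). The gripper opens to 85 mm and grips with 20 to 120 N. Pads are 22 mm wide; open, the fingers measure 114 mm over their backs; the gripper's body (76 mm by 85 mm) begins 54 mm behind the grasp point. The pads swing forward as they close: fully open they stand 13 mm farther back than shut.
Start: joints at [59.404, 18.69, -11.035, 60.275, 0, 82.311], TCP at [0.214, 0.507, 0.231] pointing down, gripper open.
Joint ranges: [-152.03, 152.03], [-55.5, 102.48], [-74.3, 77.21], [-110.64, 120.58], [-84.22, 78.4], [-180, 180]. Speed limits (degrees/s): [147.25, 147.25, 180, 180, 180, 180].

### API

Orientations are given as a 3x3 rotation matrix whose columns are the frame's x, y, z axes.
In Python, from workcell import status, viewer, ticket gives the robot as it stands.
- The arm moves only by the tool move_arm, never from a script. Its argument "deltas" is a list that holds one entry, the list of rows, each a list of 6 numbers: the shift along the world's x, y, z scaled (see below), then the turn, a rotation vector about the world's x, y, z scaled (see below). In form: [[[dx, dy, dz, wx, wy, wz], ...]]. A call has exactly 5 rows; each row shifts and turns the commanded pose from where the row before left it; what a row does not reach is not made up. The controller multiplies each number of a shift by 0.8 m and each number of a turn by 180 degrees. A row lasts 1/10 s, in which the tool goes at most 50 mm and 8.59 degrees, less where a joint would pass 70% of its speed; a pose out of reach is approached as far as the arm can. A call with a number of a shift or a turn outside -1 to 1 is refused whole. A call with a gripper value outside its range is refused whole. "gripper" is the finger opening in mm, from 0 to 85.4, set as the call begins (left out, the last holds). The fingers move at their own pace and stop on an object; "force" is the grip in N (left out, the last holds). Time passes only in rows, so rows that do not move let the fingers close, or fill a call up. It gives the time, the measured TCP pose, the force, the opening and the grip force at its end, in the units of the state.
- status.state(): the state, without advancing time (a new reading comes with each control period).
- viewer.get_image(name): name is "scene" or "side" or "wrist"; returns a dict with "img" (384x512x3 uint8, red, green, blue), "vertical_fov" (degrees; the focal length in pixels is half the picture's height over the tangent of half this angle, whatever the lens; pixels are square), "cx", "cy" (the principal point, pixels), "dist_coeffs" ([k1, k2, p1, p2, k3] as OpenCV has them; the pictures are not rectified), "view" (4x4, takes a point from world to camera coordinates). Camera axes: x right, y down, z forward; pixel columns grow to the right and rows downward; lengths in m; the calibration is good to about 2 mm. A picture is of the moment at which its call begins. There is no depth.
- ticket.hand_in(): hands the job in; it is judged then, once.
The state is a dict: "time": time; "qpos": joint angles; "qd": joint speeds; "effort": joint torques, N m; "eef_pos": TCP position; "eef_rot": TCP orientation; "force": force on the tool from outside, world axes, zero at the start; "moment": the same for the moment, N m; "finger_gap": finger opening in m; "grip_force": force on a finger pad.
Only numpy, scipy, OpenCV 4.12 (cv2) and the standard library are available. Lean on these libraries where they do the work, as an engineer would, in place of code of your own. Each camera call takes 0.05 s, during which the arm holds its last target. There are 200 camera calls.

### The job

Take the circuit-board carrier from its sloping rest by its orange handle, hook it over the steel rail at the open left end, where no keeper strip covers the rail, and slide it along under the strip until the hook is centred on the green tape. Let go and leave it hanging at rest there, without disturbing the other things on the bench.

Things in the scene. Friction and masses are not known exactly. Their poses are not given: they have to be found in the camera images.
- carrier: Rigid carrier, 189 mm tall, 0.18 kg: grey plate (z -115 to -17, 120 wide) with green board, orange handle above, orange hook. Origin: middle of the underside of the hook's top. z up to the handle, y across the width (along the rail once hung), x from the plate to the hook's lip. Plate and handle: one slab 8 mm thick, centred at x -18. Starts leaning 38 deg, handle towards the robot.
- handle (a point): Grip point in the middle of the carrier's orange handle, carrier's axes; at x -18, z +52 mm from the carrier's origin. The handle is flat: 8 mm thick along x, 44 mm wide along y, free from 48 mm below this point to its top edge 22 mm above; the hook's top joins its +x side 48 mm below.
- hook_lip (a point): Lower edge of the hook's lip, at x +16, z -20 mm from the carrier's origin. The hook is 36 mm wide in y; its top is 4 mm thick (z 0 to 4); the lip, 4 mm thick, hangs down at x 14 to 18. The gap between slab and lip is 28 mm (x -14 to +14), open downwards. Board parts reach x = -4 below z = -75.
- rest: Fixed aluminium sloping rest, leaning 38 degrees, on a dark base 140 x 150 mm; a ledge carries the carrier's lower edge. It supports the grey plate only; the handle stands free above it. Origin on the table; the carrier's origin starts about 125 mm above it, the y axes parallel.
- stand: Fixed grey rail stand, base 130 x 440 x 12 mm, end posts 18 x 12 mm at y = +-205 mm, as high as the rail. Origin on the table under the middle of the rail; y along the rail, towards its open left end; x away from the robot; z up.
- rail_mid (a point): Middle of the rail's axis, 185 mm above the table, with the stand's axes. Steel rail, 12 mm in diameter, along y. Once hooked, the carrier's origin lies about 6 mm above the axis and its handle on the robot's side of the rail.
- strip_end (a point): Left end of the aluminium keeper strip over the rail, on its top face, stand's axes, at y +55 mm from the rail's middle. The strip, 4 mm thick, covers y -210 to +55, x +3 to +30 mm; its underside is 20 and its top 24 mm above the rail's axis. Two uprights at x 30 to 38 mm carry it. From here to y +199 mm the rail is open above.
- mark_rail (a point): Middle of the green tape mark, on the rail's axis under the keeper strip. The tape is 30 mm wide along the rail and shows on the rail, on the top of the keeper strip above it and on the base below it.
- spool: Steel solder spool, 56 dia x 46 mm, standing; bystander. Origin under its centre.
- flux_bottle: Amber bottle, 42 dia x 95 mm, standing; bystander. Origin under its centre.
- cup: Blue cup, 68 dia x 85 mm; bystander. Origin under its centre.
- parts_tray: Black divided parts tray, 100 x 140 x 28 mm; bystander. Origin under its centre.
- screwdriver: Screwdriver lying on the table; bystander.
- red_board: Red bare board lying flat, 100 x 80 mm, 18 mm high; bystander. Origin under its centre.
- meter: Yellow multimeter lying flat, 150 x 75 x 42 mm; bystander. Origin under its centre.
Not all that is in view belongs to the job. What is shaped like the carrier but purple is not meant.

How it is judged:
By the outcome, as a careful person would: the job done as asked, in the order asked, and still so for the second after the job is handed in, with the robot touching nothing.
It also fails if it takes over 54 s, if anything falls off the work surface, if the arm or the gripper's body presses on something with over 40 N, if the wrist force passes 120 N, or if a joint passes its speed limit or range.

## Working session

There is one attempt and no reset: what is moved stays moved. The work goes in short steps, Python scripts to look and compute and a tool call to move; the robot and the scene stay as the last step left them, time stands still between calls to the robot, and variables do not carry over. Pictures are saved under pics/ and viewed, at most 10 in all, crops included, and the job is handed in when it is done.

Besides the shell and the picture viewer there is one more tool, called after "Call:" as name(argument=value, ...) on one line, values as JSON. move_arm: Moves the arm, as the interface text tells. Its arguments: {"type":"object","properties":{"deltas":{"type":"array","items":{"type":"array","items":{"type":"array","items":{"type":"number"}}}},"gripper":{"type":"number"},"force":{"type":"number"}},"required":["deltas"]}

```bash
mkdir -p pics; cat > h.py <<'E'
import numpy as np, cv2
from workcell import status, viewer, ticket
def cam(n):
    d=viewer.get_image(n); f=192/np.tan(np.radians(d["vertical_fov"]/2))
    d["K"]=np.array([[f,0,d["cx"]],[0,f,d["cy"]],[0,0,1]]); d["D"]=np.array(d["dist_coeffs"],float); d["V"]=np.array(d["view"]); return d
def ray(d,uv):
    p=cv2.undistortPoints(np.array([[uv]],float),d["K"],d["D"])[0,0]
    R=d["V"][:3,:3]; o=-R.T@d["V"][:3,3]; r=R.T@np.array([p[0],p[1],1]); return o,r/np.linalg.norm(r)
def onz(d,uv,z):
    o,r=ray(d,uv); return o+r*(z-o[2])/r[2]
def tri(*dv):
    A=np.zeros((3,3));b=np.zeros(3);L=[]
    for d,uv in dv:
        o,r=ray(d,uv);P=np.eye(3)-np.outer(r,r);A+=P;b+=P@o;L.append((o,P))
    x=np.linalg.solve(A,b); return x,max(np.linalg.norm(P@(x-o)) for o,P in L)*1e3
def proj(d,X):
    V=d["V"];return cv2.projectPoints(np.atleast_2d(np.array(X,float)),cv2.Rodrigues(V[:3,:3])[0],V[:3,3],d["K"],d["D"])[0][:,0]
def save(d,n): cv2.imwrite("pics/"+n,d["img"][:,:,::-1])
np.set_printoptions(precision=4,suppress=True)
E
python3 - <<'E'
from h import *
for n in("scene","side","wrist"):
    d=cam(n); save(d,n+"0.png"); print(n,ray(d,(256,192)))
s=status.state();print(s["eef_pos"],s["eef_rot"],s["time"])
E
```

```text
scene (array([ 1.5497, -0.1465,  1.0087]), array([-0.7369,  0.2027, -0.6448]))
side (array([-0.0491, -0.9171,  1.3718]), array([ 0.3703,  0.5965, -0.7121]))
wrist (array([0.1504, 0.5329, 0.3731]), array([ 0.2402, -0.1045, -0.9651]))
[0.2139 0.5062 0.2307] [[-0.9211  0.3893 -0.0007]
 [ 0.3893  0.9211 -0.0012]
 [ 0.0002 -0.0014 -1.    ]] 0.15
```

View pics/scene0.png

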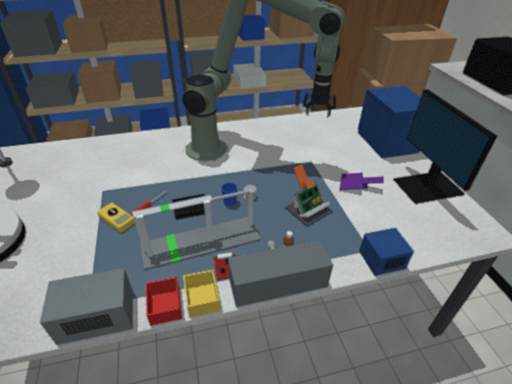

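View pics/side0.png

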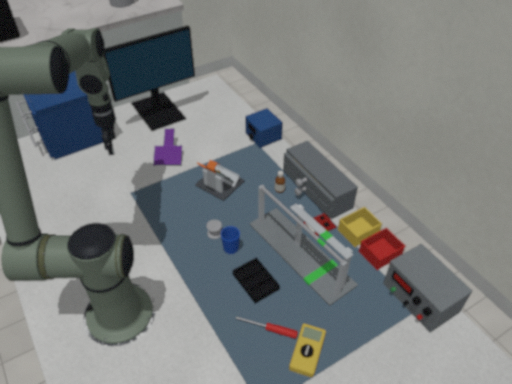

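View pics/wrist0.png

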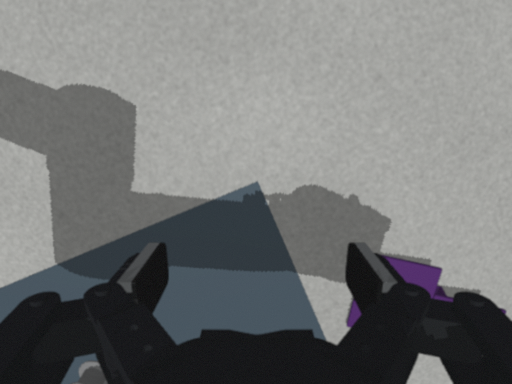

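The scene view shows the carrier at about (308,190) and the rail running from (252,195) to (140,213), with tape near (172,240). In the side view the handle is at (208,166) and the rail runs from (262,190) to (347,258). The wrist view shows only the mat corner and the purple decoy.

```bash
cat >> h.py <<'E'
def blobs(d,lo,hi,amin=8):
    m=cv2.inRange(cv2.cvtColor(d["img"],cv2.COLOR_RGB2HSV),lo,hi)
    n,_,st,c=cv2.connectedComponentsWithStats(m)
    return [(c[i].round(1),st[i]) for i in range(1,n) if st[i][4]>=amin]
OR=((5,150,100),(16,255,255)); GR=((45,150,120),(75,255,255))
E
python3 - <<'E'
from h import *
S=cam("scene");T=cam("side")
for d in(S,T):
    for k,c in(("or",OR),("gr",GR)):
        print(k,[(b[0].tolist(),b[1].tolist()) for b in blobs(d,*c)])
a=cv2.resize(S["img"][150:270,120:340],None,fx=3.6,fy=3.6,interpolation=cv2.INTER_CUBIC)[:, :790]
cv2.imwrite("pics/sc.png",a[:,:,::-1]); print(a.shape)
b=cv2.resize(T["img"][145:300,185:365],None,fx=3.8,fy=3.8,interpolation=cv2.INTER_CUBIC)
cv2.imwrite("pics/tc.png",b[:,:,::-1]);print(b.shape)
E
```

```text
or [([302.5, 177.1], [294, 165, 20, 24, 223])]
gr [([164.4, 207.7], [161, 205, 8, 7, 42]), ([171.8, 244.1], [167, 235, 10, 20, 131]), ([175.4, 258.8], [172, 256, 8, 6, 32])]
or [([210.9, 165.6], [206, 162, 10, 9, 56]), ([279.3, 179.7], [277, 179, 5, 3, 11]), ([369.7, 236.1], [361, 230, 20, 15, 42])]
gr [([325.4, 235.4], [322, 233, 8, 6, 28]), ([320.5, 241.8], [319, 240, 4, 5, 12]), ([332.5, 263.0], [330, 261, 6, 5, 16]), ([315.2, 274.6], [305, 267, 22, 17, 125])]
(432, 790, 3)
(589, 684, 3)
```

View pics/sc.png

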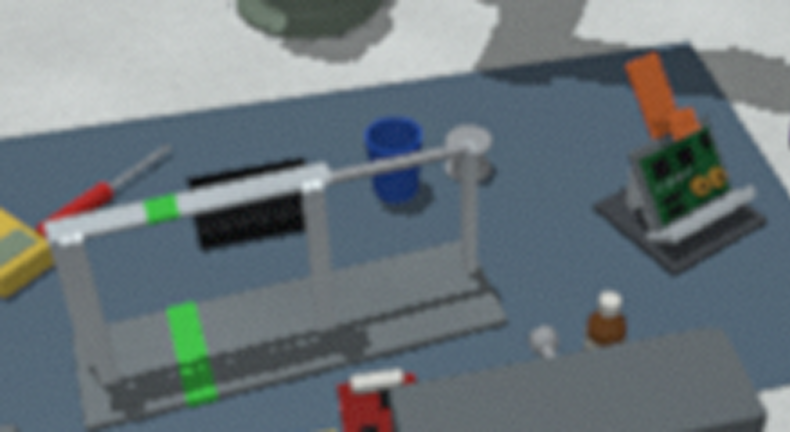

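View pics/tc.png

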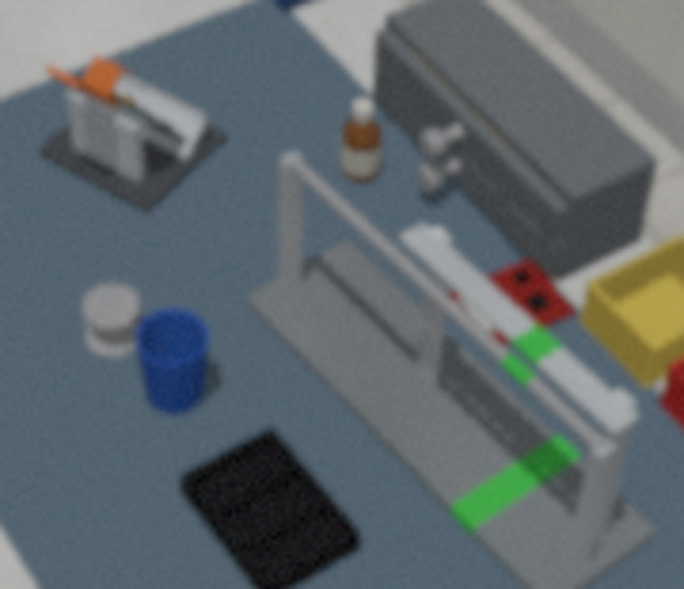

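The crops are clear. Scene: open-end post top at (249,189), strip's left end at (209,197), handle top at (298,166). Side: post top at (261.6,186.6), far rail end at (343.7,261.6), tape on strip at (325.4,235.4), handle tip at (198,163).

```bash
python3 - <<'E'
from h import *
S=cam("scene");T=cam("side")
s=lambda x,y:(S,(120+x/3.6,150+y/3.6)); t=lambda x,y:(T,(185+x/3.8,145+y/3.8))
print("handle top",tri(s(643,60),t(49,68)))
print("post",tri(s(464,141),t(291,158)))
print("tape strip",tri((S,(164.4,207.7)),(T,(325.4,235.4))))
print("strip L end mid",tri(s(315,176),t(425,232)))
print("hook",tri(s(685,122),t(103,72)))
print("rail R side@.185",onz(*t(603,443),.185),"L",onz(*t(291,158),.185))
print("tape base", onz(*s(192,353),.012))
for n,a in(("near l",(598,208)),("near",(675,271)),("r",(765,215))): print(n,onz(*s(*a),.0))
for n,a in(("stand",(505,320)),("stand2",(88,425))): print(n,onz(*s(*a),.012))
print("bottle",onz(*s(606,340),.0),"cup",onz(*s(398,195),0),"spool",onz(*s(466,150),.046))
E
```

```text
handle top (array([0.4715, 0.3313, 0.169 ]), np.float64(2.6966821230971916))
post (array([0.5955, 0.087 , 0.1911]), np.float64(2.2142223263719356))
tape strip (array([ 0.6412, -0.2169,  0.2064]), np.float64(0.8584570081778641))
strip L end mid (array([ 0.6352, -0.0695,  0.2105]), np.float64(1.1392644708090198))
hook (array([0.5381, 0.3579, 0.1189]), np.float64(3.8853972411326985))
rail R side@.185 [ 0.6385 -0.3164  0.185 ] L [0.5987 0.0894 0.185 ]
tape base [ 0.652  -0.2133  0.012 ]
near l [0.5278 0.2694 0.    ]
near [0.6473 0.3209 0.    ]
r [0.5856 0.4581 0.    ]
stand [0.6838 0.1128 0.012 ]
stand2 [ 0.7208 -0.3188  0.012 ]
bottle [0.726  0.2126 0.    ] cup [0.4501 0.0434 0.    ] spool [0.4407 0.1293 0.046 ]
```

Call:
move_arm(deltas=[[[0.02, -0.014, 0.03, 0, 0, -0.024], [0.033, -0.0184, 0.03, 0, 0, -0.024], [0.033, -0.0184, 0.03, 0, 0, -0.024], [0.035, -0.0184, 0.02, 0, 0, -0.024], [0.035, -0.0184, 0.015, 0, 0, -0.024]]])

```text
time: 0.85
eef_pos: [0.3401, 0.4362, 0.3328]
eef_rot: [[-0.711, 0.703, 0.001], [0.703, 0.711, 0.001], [-0.0, 0.002, -1.0]]
force: [0.2, -0.1, -1.3]
finger_gap: 0.0854
grip_force: 0.0
```

Call:
move_arm(deltas=[[[0.035, -0.0184, 0, 0, 0, -0.024], [0.035, -0.0184, 0, 0, 0, -0.024], [0.035, -0.0184, 0, 0, 0, -0.024], [0.035, -0.0184, 0, 0, 0, -0.024], [0.03, -0.018, 0, 0, 0, -0.024]]])

```text
time: 1.35
eef_pos: [0.4762, 0.3624, 0.3311]
eef_rot: [[-0.402, 0.916, 0.0], [0.916, 0.402, -0.0], [-0.0, 0.0, -1.0]]
force: [0.6, -0.2, 0.2]
finger_gap: 0.0851
grip_force: 0.0
```

```bash
python3 - <<'E'
from h import *
import time
d=cam("wrist");d=cam("wrist"); save(d,"w1.png")
import pickle;pickle.dump(d,open("w1.pkl","wb"))
s=status.state();print(s["time"],s["eef_pos"],s["eef_rot"])
E
```

```text
1.45 [0.4776 0.3614 0.3306] [[-0.4005  0.9163  0.0005]
 [ 0.9163  0.4005 -0.0008]
 [-0.001   0.0001 -1.    ]]
```

View pics/w1.png

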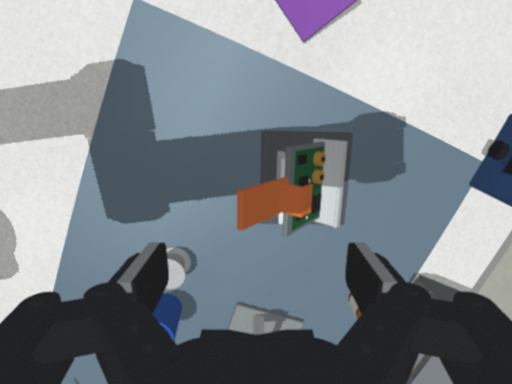

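The wrist view shows the carrier clearly: handle top edge at (238,191)–(239,229), hook outer edge at (312,185)–(310,216). I'll take a second wrist viewpoint for triangulation.

Call:
move_arm(deltas=[[[0.01, -0.022, 0, 0, 0, 0], [0.01, -0.03, 0, 0, 0, 0], [0.01, -0.03, 0, 0, 0, 0], [0.01, -0.022, 0, 0, 0, 0], [0, 0, 0, 0, 0, 0]]])

```text
time: 1.95
eef_pos: [0.5071, 0.2787, 0.3313]
eef_rot: [[-0.403, 0.915, -0.0], [0.915, 0.403, -0.0], [-0.0, -0.0, -1.0]]
force: [0.5, -0.2, 0.3]
finger_gap: 0.0861
grip_force: 0.0
```

```bash
python3 - <<'E'
from h import *
import pickle
d=cam("wrist"); save(d,"w2.png"); pickle.dump(d,open("w2.pkl","wb"))
D=[pickle.load(open("w1.pkl","rb")),d]
ims=[]
for d in D:
    m=cv2.inRange(cv2.cvtColor(d["img"],cv2.COLOR_RGB2HSV),(4,150,90),(15,255,255))
    n,l,st,c=cv2.connectedComponentsWithStats(m)
    i=1+np.argmax([s[4] if s[1]<280 else 0 for s in st[1:]])
    x,y,w,h,a=st[i]; print(st[i])
    cn=max(cv2.findContours((l==i).astype(np.uint8),0,1)[0],key=cv2.contourArea)
    print(cv2.approxPolyDP(cn,2.5,True)[:,0].tolist())
    X,Y=x-25,y-25
    im=cv2.resize(d["img"][Y:Y+95,X:X+130],None,fx=6,fy=3*1.0*2,interpolation=cv2.INTER_CUBIC); print("crop",X,Y)
    ims.append(im[60:350])
o=np.vstack(ims);cv2.imwrite("pics/c12.png",o[:,:,::-1]);print(o.shape)
print(status.state()["eef_pos"])
E
```

```text
[ 238  178   75   51 2524]
[[312, 185], [292, 186], [284, 178], [238, 191], [238, 227], [243, 228], [281, 210], [302, 217], [310, 212]]
crop 213 153
[ 244  106   80   44 2941]
[[245, 106], [245, 149], [320, 142], [322, 112]]
crop 219 81
(580, 780, 3)
[0.5067 0.2798 0.3314]
```

View pics/c12.png

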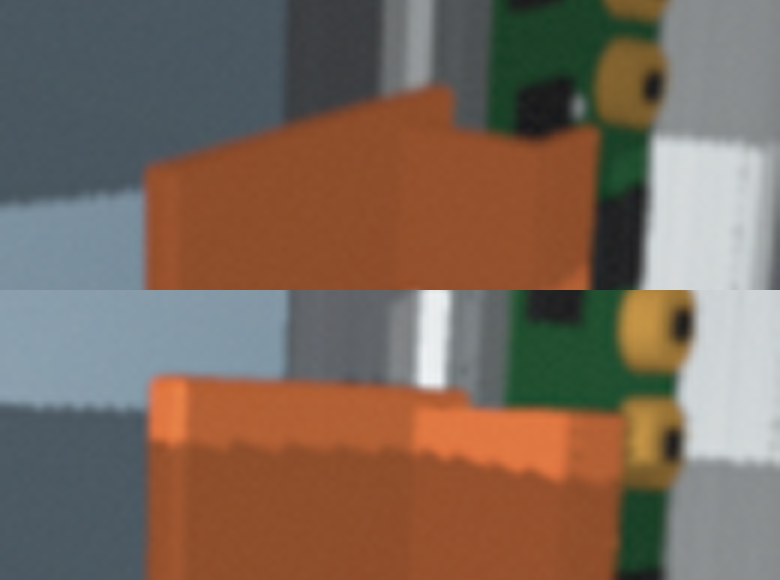

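The crops show the handle's top edge corners and the hook's fold/lip corners in both views (view 1 corner at (237.5,191), view 2 at (243.8,105.7)). Now triangulating them.

```bash
python3 - <<'E'
from h import *
import pickle
a,b=[pickle.load(open(f"w{i}.pkl","rb")) for i in(1,2)]
A,e1=tri((a,(237.7,191)),(b,(244,105.7)))
B,e2=tri((a,(237.8,228.6)),(b,(244.5,149.8)))
L,e3=tri((a,(312.8,184.4)),(b,(322.5,111.8)))
F,e4=tri((a,(302,186.3)),(b,(313.5,111.3)))
for n,p,e in(("A",A,e1),("B",B,e2),("lip",L,e3),("fold",F,e4)):print(n,p,round(e,2))
y=A-B;print("width",np.linalg.norm(y)*1e3,"yaw",np.degrees(np.arctan2(-y[0],y[1])),"pitch",np.degrees(np.arcsin(y[2]/np.linalg.norm(y))))
for yaw in(np.arctan2(-y[0],y[1]),np.radians(24)):
  c,s=np.cos(yaw),np.sin(yaw);t=np.radians(38)
  Rz=np.array([[c,-s,0],[s,c,0],[0,0,1]]);Ry=np.array([[np.cos(t),0,-np.sin(t)],[0,1,0],[np.sin(t),0,np.cos(t)]])
  R=Rz@Ry
  q=np.array([[-22,22,74],[-22,-22,74],[18,18,-20],[18,18,4]])/1e3
  print(np.degrees(yaw)); O=[]
  for P,m in zip((A,B,L,F),q): O.append(P-R@m);print("origin",O[-1])
for i in (a,b):
  print()
E
```

```text
A [0.4666 0.3406 0.1706] 0.24
B [0.4835 0.301  0.1681] 0.3
lip [0.5486 0.3706 0.1216] 0.37
fold [0.5359 0.3656 0.1336] 0.78
width 43.119166143803085 yaw 23.072866129834605 pitch 3.445576911164748
23.072866129834605
origin [0.5331 0.345  0.1259]
origin [0.5327 0.3459 0.1233]
origin [0.5313 0.3436 0.1263]
origin [0.5322 0.3445 0.1194]
24.000000000000004
origin [0.533  0.3461 0.1259]
origin [0.532  0.3467 0.1233]
origin [0.5317 0.3433 0.1263]
origin [0.5325 0.3444 0.1194]
```

Call:
move_arm(deltas=[[[0.014, -0.05, 0.018, 0, 0, -0.02], [0.014, -0.055, 0.018, 0, 0, -0.02], [0.014, -0.055, 0.018, 0, 0, -0.02], [0.014, -0.055, 0.018, 0, 0, -0.02], [0.014, -0.05, 0.018, 0, 0, -0.018]]])

```text
time: 2.5
eef_pos: [0.5627, 0.0677, 0.4041]
eef_rot: [[-0.108, 0.994, 0.0], [0.994, 0.108, 0.001], [0.001, 0.0, -1.0]]
force: [0.3, 0.0, 0.9]
finger_gap: 0.0857
grip_force: 0.0
```

```bash
python3 - <<'E'
from h import *
import pickle
d=cam("wrist");d=cam("wrist"); save(d,"w3.png"); pickle.dump(d,open("w3.pkl","wb"))
print(status.state()["eef_pos"])
E
```

```text
[0.5645 0.065  0.4049]
```

Call:
move_arm(deltas=[[[0.01, -0.04, 0, 0, 0, 0], [0.01, -0.05, 0, 0, 0, 0], [0.01, -0.05, 0, 0, 0, 0], [0.01, -0.04, 0, 0, 0, 0], [0, 0, 0, 0, 0, 0]]])

```text
time: 3.1
eef_pos: [0.5955, -0.0777, 0.4021]
eef_rot: [[-0.107, 0.994, -0.001], [0.994, 0.107, -0.0], [-0.0, -0.001, -1.0]]
force: [-0.4, 0.0, -0.4]
finger_gap: 0.0853
grip_force: 0.0
```

```bash
python3 - <<'E'
from h import *
import pickle
d=cam("wrist"); save(d,"w4.png"); pickle.dump(d,open("w4.pkl","wb"))
print(status.state()["eef_pos"])
e=pickle.load(open("w3.pkl","rb"))
o=np.hstack([e["img"],d["img"]]);o=cv2.resize(o[:,:],(800,300),interpolation=cv2.INTER_AREA)
cv2.imwrite("pics/w34.png",np.vstack([o])[:,:,::-1])
for q in(e,d):print([(b[0].tolist(),b[1].tolist()) for b in blobs(q,*GR)])
E
```

```text
[ 0.5951 -0.0758  0.4024]
[([263.0, 289.0], [251, 284, 25, 11, 275]), ([310.5, 292.2], [308, 290, 6, 5, 24])]
[([253.9, 226.2], [243, 220, 22, 13, 244]), ([303.8, 226.5], [298, 221, 13, 13, 148]), ([278.7, 281.5], [265, 267, 29, 26, 504])]
```

View pics/w34.png

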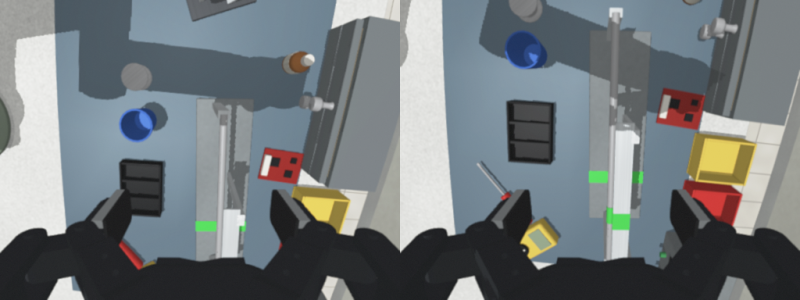

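Left: open rail with strip end near (290,269) in w3. Right: strip end near (290,176), tape blob at (279,281). I'll enlarge those for the edges.

```bash
python3 - <<'E'
from h import *
import pickle
a,b=[pickle.load(open(f"w{i}.pkl","rb")) for i in(3,4)]
f=lambda d,y:cv2.resize(d["img"][y:y+160,250:326],None,fx=5,fy=3.6,interpolation=cv2.INTER_CUBIC)
o=np.hstack([f(a,136),f(b,140)]);cv2.imwrite("pics/rail.png",o[:,:,::-1]);print(o.shape)
E
```

```text
(576, 760, 3)
```

View pics/rail.png

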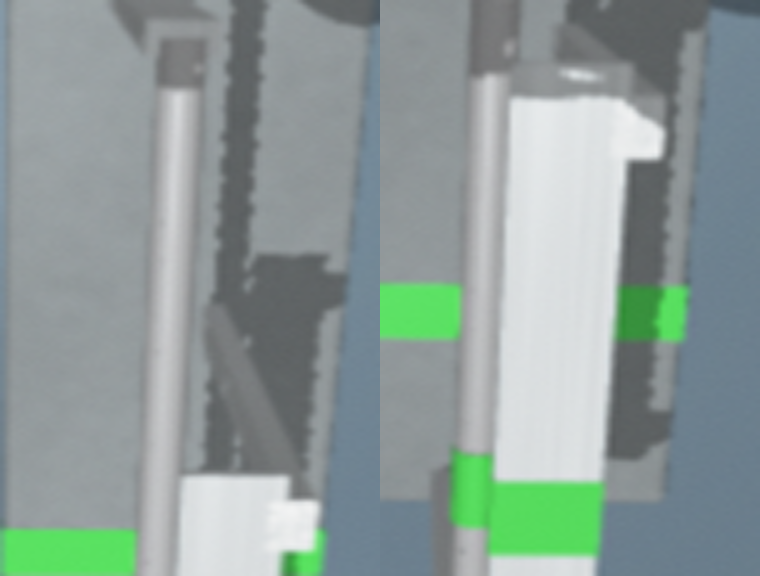

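```bash
python3 - <<'E'
from h import *
import pickle
a,b=[pickle.load(open(f"w{i}.pkl","rb")) for i in(3,4)]
p=lambda x,y:(a,(250+x/5-.4,136+y/3.6-.4)); q=lambda x,y:(b,(250+(x-380)/5-.4,140+y/3.6-.4))
E1=tri(p(181,476),q(511,97));E2=tri(p(291,476),q(624,97));print("strip end corners",E1,E2)
for x,y in((178,100),(169,280),(161,450)): print("rail w3",onz(*p(x,y),.185))
print("rail w4",onz(*q(491,65),.185))
y=[]
for z,pts in((.209,((545,482),(545,556))),(.187,((472,453),(472,526))),(.012,((425,284),(425,340)))):
    P=[onz(*q(*k),z) for k in pts];print("tape",z,*P,(P[0]+P[1])/2)
T=np.radians(5.8)
u=np.array([-np.sin(T),np.cos(T),0])
print("strip yaw dir", E2[0]-E1[0])
print("width base tape w3 start", onz(*p(60,530),.012))
print("stand base left edge",onz(*p(11,100),.012),onz(*p(5,500),.012))
E
```

```text
strip end corners (array([ 0.6191, -0.0728,  0.1814]), np.float64(0.7339405619061352)) (array([ 0.6475, -0.0692,  0.183 ]), np.float64(1.9593405787927753))
rail w3 [0.6001 0.0706 0.185 ]
rail w3 [0.606  0.0065 0.185 ]
rail w3 [ 0.6124 -0.0603  0.185 ]
rail w4 [ 0.612  -0.0621  0.185 ]
tape 0.209 [ 0.6415 -0.2016  0.209 ] [ 0.6455 -0.2312  0.209 ] [ 0.6435 -0.2164  0.209 ]
tape 0.187 [ 0.6242 -0.2043  0.187 ] [ 0.6279 -0.2348  0.187 ] [ 0.626  -0.2196  0.187 ]
tape 0.012 [ 0.6128 -0.2037  0.012 ] [ 0.6163 -0.2351  0.012 ] [ 0.6145 -0.2194  0.012 ]
strip yaw dir [0.0284 0.0035 0.0016]
width base tape w3 start [ 0.6044 -0.2052  0.012 ]
stand base left edge [0.5608 0.036  0.012 ] [ 0.5803 -0.1883  0.012 ]
```

```bash
cat >> h.py <<'E'
from scipy.spatial.transform import Rotation as Rot
def carrierR(yaw,lean): return (Rot.from_euler("z",yaw,degrees=True)*Rot.from_euler("y",-lean,degrees=True)).as_matrix()
def toolR(C): return np.column_stack([C[:,1],C[:,0],-C[:,2]])
def step(p,R):
    s=status.state(); dp=np.array(p)-s["eef_pos"]; w=Rot.from_matrix(R@np.array(s["eef_rot"]).T).as_rotvec(degrees=True)
    print("t",s["time"],"total units",dp/.8,w/180,"| mm",dp*1e3,"deg",w); return dp,w
E
python3 - <<'E'
from h import *
C=carrierR(23.3,38);O=np.array([.5325,.345,.1255])
for k in(125,35):
    P=O+C@np.array([-.018,0,k/1e3]);print(P);step(P,toolR(C))
E
```

```text
[0.4488 0.3089 0.2129]
t 3.15 total units [-0.1829  0.481  -0.2368] [ 0.0537 -0.2053  0.0913] | mm [-146.3298  384.7749 -189.4404] deg [  9.6616 -36.9506  16.4305]
[0.4997 0.3309 0.142 ]
t 3.15 total units [-0.1193  0.5084 -0.3255] [ 0.0537 -0.2053  0.0913] | mm [ -95.4392  406.6919 -260.3614] deg [  9.6616 -36.9506  16.4305]
```

Call:
move_arm(deltas=[[[-0.012, 0.035, 0, 0.0054, -0.0205, 0.0091], [-0.018, 0.05, -0.015, 0.0054, -0.0205, 0.0091], [-0.018, 0.05, -0.02, 0.0054, -0.0205, 0.0091], [-0.018, 0.05, -0.02, 0.0054, -0.0205, 0.0091], [-0.018, 0.05, -0.02, 0.0054, -0.0205, 0.0091]]], gripper=55)

```text
time: 3.65
eef_pos: [0.5257, 0.1159, 0.343]
eef_rot: [[-0.259, 0.914, 0.311], [0.965, 0.236, 0.109], [0.026, 0.329, -0.944]]
force: [1.3, 1.2, -0.2]
finger_gap: 0.0546
grip_force: 0.0
```

Call:
move_arm(deltas=[[[-0.02, 0.05, -0.025, 0.0054, -0.0205, 0.0091], [-0.02, 0.05, -0.025, 0.0054, -0.0205, 0.0091], [-0.02, 0.05, -0.03, 0.0054, -0.0205, 0.0091], [-0.02, 0.05, -0.03, 0.0054, -0.0205, 0.0091], [-0.018, 0.045, -0.03, 0.0054, -0.0205, 0.0091]]])

```text
time: 4.15
eef_pos: [0.4461, 0.3115, 0.2316]
eef_rot: [[-0.4, 0.72, 0.567], [0.916, 0.313, 0.249], [0.002, 0.62, -0.785]]
force: [1.2, 0.1, -0.3]
finger_gap: 0.055
grip_force: 0.0
```

Call:
move_arm(deltas=[[[0, 0, 0, 0, 0, 0], [0, 0, 0, 0, 0, 0], [0, 0, 0, 0, 0, 0], [0, 0, 0, 0, 0, 0], [0, 0, 0, 0, 0, 0]]])

```text
time: 4.65
eef_pos: [0.4508, 0.3078, 0.2328]
eef_rot: [[-0.393, 0.723, 0.568], [0.919, 0.309, 0.243], [0.0, 0.618, -0.786]]
force: [0.4, 1.3, 0.1]
finger_gap: 0.0547
grip_force: 0.0
```

```bash
python3 - <<'E'
from h import *
C=carrierR(23.3,38);O=np.array([.5325,.345,.1255])
for k in(125,35):
    P=O+C@np.array([-.018,0,k/1e3]);step(P,toolR(C))
d=cam("wrist");save(d,"w5.png")
c=np.array([[-22,22,74],[-22,-22,74],[-14,22,74],[-14,-22,74],[18,18,-20],[18,-18,-20]])/1e3
print(proj(d,(O+(C@c.T).T)))
m=cv2.inRange(cv2.cvtColor(d["img"],cv2.COLOR_RGB2HSV),(4,150,90),(15,255,255))
cn=max(cv2.findContours(m,0,1)[0],key=cv2.contourArea);print(cv2.approxPolyDP(cn,2.5,True)[:,0].tolist())
E
```

```text
t 4.65 total units [-0.0026  0.0015 -0.0248] [-0.0004  0.0007  0.0008] | mm [ -2.0451   1.1833 -19.8472] deg [-0.0714  0.127   0.145 ]
t 4.65 total units [ 0.0611  0.0289 -0.1135] [-0.0004  0.0007  0.0008] | mm [ 48.8456  23.1003 -90.7682] deg [-0.0714  0.127   0.145 ]
[[231.8679 175.9649]
 [233.2662 233.763 ]
 [243.2026 175.938 ]
 [243.9904 233.7468]
 [278.584  160.1347]
 [277.9563 194.4491]]
[[276, 162], [257, 166], [239, 159], [232, 176], [233, 231], [241, 229], [245, 201], [277, 201]]
```

Prediction and image corners agree within 2–3 px. Going in.

Call:
move_arm(deltas=[[[-0.0026, 0.0015, -0.0248, 0, 0, 0], [0.016, 0.007, -0.022, 0, 0, 0], [0.018, 0.0075, -0.025, 0, 0, 0], [0.018, 0.0075, -0.025, 0, 0, 0], [0.0117, 0.0054, -0.0167, 0, 0, 0]]])

```text
time: 5.2
eef_pos: [0.4997, 0.3307, 0.1396]
eef_rot: [[-0.393, 0.724, 0.566], [0.919, 0.31, 0.242], [0.0, 0.616, -0.788]]
force: [0.0, -0.6, -0.7]
finger_gap: 0.0546
grip_force: 0.0
```

Call:
move_arm(deltas=[[[0, 0, 0, 0, 0, 0], [0, 0, 0, 0, 0, 0], [0, 0, 0, 0, 0, 0], [0, 0, 0, 0, 0, 0], [0, 0, 0, 0, 0, 0]]], gripper=0, force=60)

```text
time: 5.7
eef_pos: [0.4985, 0.3311, 0.1417]
eef_rot: [[-0.394, 0.723, 0.568], [0.919, 0.31, 0.243], [-0.0, 0.618, -0.787]]
force: [-3.3, -2.2, 5.3]
finger_gap: 0.0073
grip_force: 59.4
```

Call:
move_arm(deltas=[[[0, 0, 0, 0, 0, 0], [0, 0, 0, 0, 0, 0], [0, 0, 0, 0, 0, 0], [0, 0, 0, 0, 0, 0], [0, 0, 0, 0, 0, 0]]])

```text
time: 6.2
eef_pos: [0.4984, 0.3311, 0.1417]
eef_rot: [[-0.394, 0.723, 0.568], [0.919, 0.311, 0.243], [-0.0, 0.618, -0.787]]
force: [-4.5, -3.5, 7.7]
finger_gap: 0.0074
grip_force: 59.9
```

```bash
python3 - <<'E'
from h import *
C=carrierR(23.3,38);O=np.array([.5325,.345,.1255])
P=O+C@np.array([-.018,0,35/1e3]);dp,w=step(P,toolR(C));print("dev in carrier axes mm (tool minus plan)",-C.T@dp*1e3)
E
```

```text
t 6.2 total units [ 0.0015 -0.0003  0.0004] [-0.0002  0.0007  0.0004] | mm [ 1.2348 -0.2722  0.302 ] deg [-0.0322  0.1339  0.0663]
dev in carrier axes mm (tool minus plan) [-0.9947  0.7384  0.394 ]
```

Call:
move_arm(deltas=[[[-0.006, -0.0026, 0.009, 0, 0, 0], [-0.0141, -0.0061, 0.0197, 0, 0, 0], [-0.0141, -0.0061, 0.0197, 0, 0, 0], [-0.0141, -0.0061, 0.0197, 0, 0, 0], [-0.005, -0.002, 0.04, 0, 0, 0]]])

```text
time: 6.7
eef_pos: [0.4519, 0.3113, 0.2246]
eef_rot: [[-0.396, 0.727, 0.561], [0.918, 0.314, 0.241], [-0.0, 0.611, -0.792]]
force: [-0.2, 0.3, -2.4]
finger_gap: 0.0073
grip_force: 59.0
```

Call:
move_arm(deltas=[[[0, 0, 0.04, 0, 0, 0], [0, 0, 0.03, 0, 0, 0], [0, 0, 0, 0, 0, 0], [0, 0, 0, 0, 0, 0], [0, 0, 0, 0, 0, 0]]])

```text
time: 7.2
eef_pos: [0.4539, 0.3121, 0.2805]
eef_rot: [[-0.395, 0.726, 0.563], [0.919, 0.312, 0.242], [-0.0, 0.613, -0.79]]
force: [-0.4, 0.2, -2.1]
finger_gap: 0.0072
grip_force: 58.9
```

```bash
cat >> h.py <<'E'
YAW=5.4; OFF=np.array([-.018,.0005,.0354])
def rail(y): return .6066-.094*y
def tcp(y,z,lean=0,dx=0):
    C=carrierR(YAW,lean); return np.array([rail(y)+dx,y,z])+C@OFF, toolR(C)
E
python3 - <<'E'
from h import *
print(tcp(-.0175,.265)[0]);step(*tcp(-.0175,.265));s=status.state();print(s["finger_gap"],s["grip_force"],s["force"])
E
```

```text
[ 0.5903 -0.0187  0.3004]
t 7.2 total units [ 0.1705 -0.4136  0.0249] [-0.0521  0.2042 -0.0957] | mm [ 136.366  -330.8439   19.9319] deg [ -9.3817  36.7593 -17.2286]
0.007167342700376177 58.91108751296997 [-0.4231  0.2046 -2.1389]
```

Call:
move_arm(deltas=[[[0.008, -0.02, 0.005, -0.0073, 0.0286, -0.0134], [0.008, -0.02, 0.005, -0.0073, 0.0286, -0.0134], [0.008, -0.02, 0.005, -0.0073, 0.0286, -0.0134], [0.008, -0.02, 0.005, -0.0073, 0.0286, -0.0134], [0.008, -0.02, 0.005, -0.0073, 0.0286, -0.0134]]])

```text
time: 7.7
eef_pos: [0.487, 0.2321, 0.3015]
eef_rot: [[-0.184, 0.965, 0.187], [0.983, 0.176, 0.056], [0.021, 0.194, -0.981]]
force: [0.8, 0.3, -1.9]
finger_gap: 0.0074
grip_force: 59.2
```

Call:
move_arm(deltas=[[[0.008, -0.04, 0, -0.0052, 0.0204, -0.0096], [0.008, -0.04, 0, -0.0052, 0.0204, -0.0096], [0.008, -0.04, 0, -0.0052, 0.0204, -0.0096], [0.01, -0.045, 0, 0, 0, 0], [0.01, -0.045, 0, 0, 0, 0]]])

```text
time: 8.2
eef_pos: [0.5228, 0.0636, 0.3003]
eef_rot: [[-0.094, 0.996, 0.0], [0.996, 0.094, 0.001], [0.001, 0.0, -1.0]]
force: [0.1, -0.2, -1.6]
finger_gap: 0.0073
grip_force: 59.2
```

Call:
move_arm(deltas=[[[0.01, -0.045, 0, 0, 0, 0], [0.01, -0.04, 0, 0, 0, 0], [0.01, -0.024, 0, 0, 0, 0], [0, 0, 0, 0, 0, 0], [0, 0, 0, 0, 0, 0]]])

```text
time: 8.7
eef_pos: [0.5462, -0.0224, 0.3011]
eef_rot: [[-0.092, 0.996, 0.001], [0.996, 0.092, 0.002], [0.001, 0.001, -1.0]]
force: [0.6, 0.3, -2.7]
finger_gap: 0.0073
grip_force: 59.2
```

```bash
python3 - <<'E'
from h import *
step(*tcp(-.0175,.265));s=status.state();print(s["finger_gap"],s["grip_force"],s["force"])
C=carrierR(YAW,0);O=np.array(s["eef_pos"])-C@OFF;print("origin",O)
d=cam("wrist");save(d,"w6.png");S=cam("scene");T=cam("side")
c=np.array([[-22,22,74],[-14,18,4],[18,18,4],[18,-18,4],[18,18,-20],[18,-18,-20]])/1e3
for n,q in(("wrist",d),("scene",S),("side",T)):
    print(n,proj(q,O+(C@c.T).T).round(1).tolist())
    m=cv2.inRange(cv2.cvtColor(q["img"],cv2.COLOR_RGB2HSV),(4,150,90),(15,255,255))
    cn=max(cv2.findContours(m,0,1)[0],key=cv2.contourArea);print(cv2.approxPolyDP(cn,2,True)[:,0].tolist())
a=cv2.resize(S["img"][130:270,130:310],(396,308),interpolation=cv2.INTER_CUBIC);b=cv2.resize(T["img"][130:270,210:390],(396,308),interpolation=cv2.INTER_CUBIC)
o=np.vstack([np.hstack([a,b]),cv2.resize(d["img"][100:284],(792,285))]);cv2.imwrite("pics/pre.png",o[:,:,::-1])
E
```

```text
t 8.7 total units [ 0.0551  0.0046 -0.0009] [-0.0005  0.0004  0.0005] | mm [44.106   3.7016 -0.7201] deg [-0.0896  0.0648  0.0931]
0.007344268657032432 59.23324406147003 [ 0.5589  0.3277 -2.686 ]
origin [ 0.5641 -0.0212  0.2657]
wrist [[246.7, 240.5], [263.5, 198.3], [316.6, 198.3], [313.5, 252.6], [309.7, 188.4], [307.3, 237.4]]
[[308, 191], [305, 192], [303, 199], [268, 198], [263, 196], [260, 186], [252, 187], [247, 233], [249, 333], [263, 333], [265, 329], [266, 231], [277, 230], [280, 240], [289, 241], [295, 252], [312, 251], [315, 199]]
scene [[220.1, 150.5], [220.5, 168.3], [223.0, 173.4], [213.0, 175.4], [223.3, 178.8], [213.4, 180.8]]
[[210, 152], [214, 179], [222, 178], [220, 155], [220, 161], [214, 164]]
side [[261.7, 175.7], [264.2, 191.1], [271.9, 186.9], [278.9, 193.2], [271.8, 192.1], [278.6, 198.4]]
[[269, 181], [269, 190], [263, 190], [263, 196], [270, 201], [277, 193], [271, 188]]
```

View pics/pre.png

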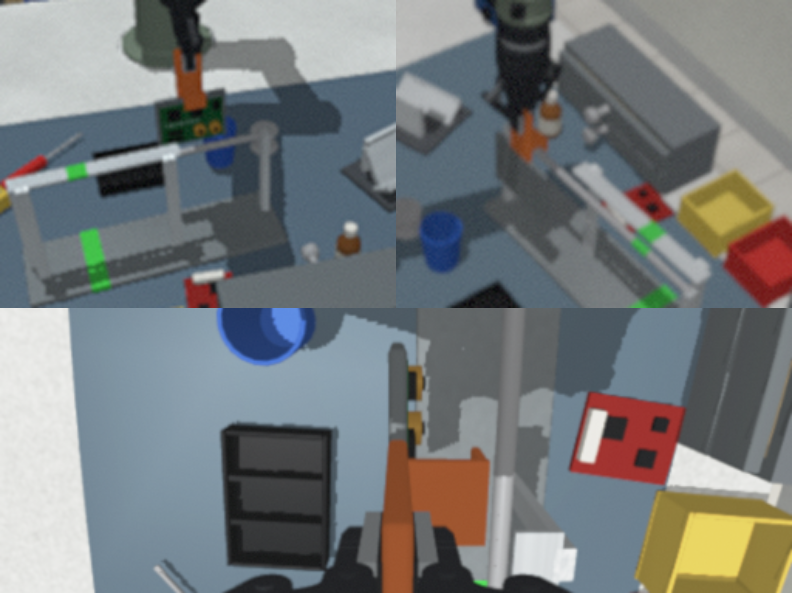

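The composite shows the carrier upright on the robot side of the open rail end, with the strip end behind and below the hook. Its corners match the prediction within about 2 px. I'll move it over the rail and lower it.

Call:
move_arm(deltas=[[[0.018, 0.0046, 0, 0, 0, 0], [0.02, 0, 0, 0, 0, 0], [0.0171, 0, 0, 0, 0, 0], [0, 0, 0, 0, 0, 0], [0, 0, 0, 0, 0, 0]]])

```text
time: 9.35
eef_pos: [0.5894, -0.0175, 0.3022]
eef_rot: [[-0.095, 0.995, 0.001], [0.995, 0.095, 0.001], [0.001, 0.001, -1.0]]
force: [-2.9, 0.6, -2.2]
finger_gap: 0.0074
grip_force: 58.9
```

```bash
python3 - <<'E'
from h import *
step(*tcp(-.0175,.193))
d=cam("wrist");save(d,"w7.png")
# rail edges ahead of the hook: print gray profile at rows
g=cv2.cvtColor(d["img"],cv2.COLOR_RGB2GRAY)
s=status.state();C=carrierR(YAW,0);O=np.array(s["eef_pos"])-C@OFF
u=np.array([-.0937,.9956,0])
for k in(.03,.045,.06):
    y=O[1]+k;X=np.array([rail(y),y,.185]);n=np.array([.9956,.0937,0])*.006
    pr=proj(d,[X-n,X,X+n]);print(pr.round(1).tolist())
    r=int(round(pr[1][1]));c=int(pr[1][0]);print(r,c-18,g[r,c-18:c+19].tolist())
E
```

```text
t 9.35 total units [ 0.0011 -0.0015 -0.0922] [-0.0002  0.0003 -0.0003] | mm [  0.8762  -1.1657 -73.7883] deg [-0.0449  0.0509 -0.0543]
[[271.4, 157.1], [278.3, 157.1], [285.2, 157.2]]
157 260 [90, 83, 68, 46, 34, 32, 32, 35, 60, 89, 97, 101, 107, 114, 121, 124, 126, 126, 128, 128, 128, 127, 126, 122, 116, 108, 102, 103, 103, 101, 102, 102, 102, 101, 102, 102, 100]
[[271.6, 139.5], [278.7, 139.6], [285.7, 139.6]]
140 260 [90, 84, 70, 67, 71, 71, 71, 80, 100, 108, 107, 106, 107, 111, 117, 122, 126, 127, 129, 129, 129, 127, 126, 125, 119, 112, 103, 101, 102, 101, 100, 101, 101, 101, 100, 101, 101]
[[271.9, 121.5], [279.0, 121.5], [286.2, 121.5]]
121 261 [163, 163, 164, 163, 162, 163, 160, 152, 133, 127, 126, 116, 111, 116, 120, 123, 127, 128, 129, 131, 129, 127, 126, 123, 116, 109, 102, 102, 102, 102, 103, 102, 102, 102, 102, 102, 103]
```

Rail edges match the prediction to under 1 px. Lowering.

Call:
move_arm(deltas=[[[0.001, -0.001, -0.02, 0, 0, 0], [0, 0, -0.025, 0, 0, 0], [0, 0, -0.025, 0, 0, 0], [0, 0, -0.015, 0, 0, 0], [0, 0, -0.006, 0, 0, 0]]])

```text
time: 9.9
eef_pos: [0.5911, -0.0191, 0.2292]
eef_rot: [[-0.094, 0.996, 0.003], [0.996, 0.094, 0.001], [0.001, 0.003, -1.0]]
force: [-0.3, -0.1, -2.0]
finger_gap: 0.0069
grip_force: 59.4
```

Call:
move_arm(deltas=[[[0, 0, -0.001, 0, 0, 0], [0, 0, -0.001, 0, 0, 0], [0, 0, -0.001, 0, 0, 0], [0, 0, 0, 0, 0, 0], [0, 0, 0, 0, 0, 0]]])

```text
time: 10.4
eef_pos: [0.5918, -0.0195, 0.2282]
eef_rot: [[-0.093, 0.996, 0.005], [0.996, 0.093, 0.0], [-0.0, 0.005, -1.0]]
force: [-0.3, -0.1, -2.5]
finger_gap: 0.007
grip_force: 59.4
```

```bash
python3 - <<'E'
from h import *
step(*tcp(-.0175,.191));step(*tcp(-.219,.191));print(np.array(status.state()["force"]))
E
```

```text
t 10.4 total units [-0.002   0.001  -0.0023] [-0.0001  0.0016  0.0002] | mm [-1.5705  0.8024 -1.8134] deg [-0.021   0.282   0.0381]
t 10.4 total units [ 0.0217 -0.2509 -0.0023] [-0.0001  0.0016  0.0002] | mm [  17.3705 -200.6976   -1.8134] deg [-0.021   0.282   0.0381]
[-0.3318 -0.1083 -2.4888]
```

Call:
move_arm(deltas=[[[0.001, -0.012, -0.0005, 0, 0.0005, 0], [0.0014, -0.017, 0, 0, 0.0005, 0], [0.0015, -0.018, 0, 0, 0.0005, 0], [0.0016, -0.018, 0, 0, 0, 0], [0.0016, -0.018, 0, 0, 0, 0]]])

```text
time: 10.9
eef_pos: [0.5974, -0.0877, 0.2273]
eef_rot: [[-0.093, 0.996, -0.001], [0.996, 0.093, 0.0], [0.0, -0.001, -1.0]]
force: [-0.2, 0.3, -1.7]
finger_gap: 0.0072
grip_force: 59.5
```

Call:
move_arm(deltas=[[[0.0015, -0.018, 0, 0, 0, 0], [0.0015, -0.018, 0, 0, 0, 0], [0.0015, -0.018, 0, 0, 0, 0], [0.0015, -0.018, 0, 0, 0, 0], [0.0015, -0.018, 0, 0, 0, 0]]])

```text
time: 11.4
eef_pos: [0.6034, -0.1591, 0.2273]
eef_rot: [[-0.093, 0.996, -0.001], [0.996, 0.093, 0.0], [0.001, -0.001, -1.0]]
force: [0.3, 0.0, -1.5]
finger_gap: 0.0072
grip_force: 59.5
```

```bash
python3 - <<'E'
from h import *
step(*tcp(-.219,.191));print(np.array(status.state()["force"]))
E
```

```text
t 11.4 total units [ 0.0073 -0.0764 -0.0012] [-0.0002 -0.0002  0.0002] | mm [  5.8682 -61.133   -0.9413] deg [-0.0278 -0.0333  0.0395]
[ 0.2659  0.0018 -1.4622]
```

Call:
move_arm(deltas=[[[0.0015, -0.0175, 0, 0, 0, 0], [0.0015, -0.0175, 0, 0, 0, 0], [0.0015, -0.0175, 0, 0, 0, 0], [0.0014, -0.015, 0, 0, 0, 0], [0.001, -0.0085, 0, 0, 0, 0]]])

```text
time: 11.9
eef_pos: [0.6089, -0.22, 0.2273]
eef_rot: [[-0.093, 0.996, -0.001], [0.996, 0.093, 0.0], [0.0, -0.001, -1.0]]
force: [0.2, -0.2, -2.3]
finger_gap: 0.0077
grip_force: 59.5
```

```bash
python3 - <<'E'
from h import *
d=cam("wrist");save(d,"w8.png")
step(*tcp(-.219,.191));s=status.state();print(np.array(s["force"]))
C=carrierR(YAW,0);O=np.array(s["eef_pos"])-C@OFF;print("origin",O)
print("wrist gr",[(b[0].tolist(),b[1].tolist()) for b in blobs(d,*GR)])
c=np.array([[18,18,4],[18,-18,4],[-14,18,4]])/1e3;print("hook pred",proj(d,O+(C@c.T).T).round(1).tolist())
m=cv2.inRange(cv2.cvtColor(d["img"],cv2.COLOR_RGB2HSV),(4,150,90),(15,255,255))
cn=max(cv2.findContours(m,0,1)[0],key=cv2.contourArea);print(cv2.approxPolyDP(cn,2,True)[:,0].tolist())
# where tape edges on strip project given tape centre -.219 on rail
for k in(-.015,.015):
    t=np.array([.6272,-.219,.209])+C@np.array([.003,k,0]);t2=t+C@np.array([.027,0,0]);print("tape pred",proj(d,[t,t2]).round(1).tolist())
for n in("scene","side"):
    q=cam(n);save(q,n+"8.png");print(n,[(b[0].tolist(),b[1].tolist()) for b in blobs(q,*GR)],"orange",[(b[0].tolist(),b[1].tolist()) for b in blobs(q,(4,150,90),(15,255,255),15)])
E
```

```text
t 11.95 total units [ 0.0004  0.0006 -0.001 ] [ 0.0001 -0.0002  0.0007] | mm [ 0.3023  0.4646 -0.782 ] deg [ 0.0163 -0.0325  0.122 ]
[ 0.4376 -0.8016 -1.0118]
origin [ 0.6269 -0.2195  0.1918]
wrist gr [([272.1, 164.4], [266, 159, 10, 17, 65]), ([316.5, 233.6], [293, 212, 49, 45, 2077])]
hook pred [[316.5, 199.2], [313.4, 253.4], [263.5, 199.2]]
[[253, 186], [247, 234], [247, 310], [249, 333], [258, 334], [264, 332], [266, 310], [266, 231], [277, 230], [280, 240], [290, 242], [292, 198], [264, 197], [262, 188]]
tape pred [[293.0, 258.4], [338.4, 258.2]]
tape pred [[294.9, 210.3], [342.5, 210.2]]
scene [([170.7, 238.7], [167, 234, 8, 10, 56]), ([171.8, 250.6], [170, 247, 5, 8, 32]), ([174.0, 259.0], [172, 257, 5, 5, 21])] orange [([161.7, 198.2], [155, 188, 14, 18, 99]), ([164.9, 213.5], [160, 211, 11, 6, 40]), ([287.3, 240.2], [284, 238, 8, 5, 30])]
side [([327.3, 235.3], [326, 233, 4, 5, 15]), ([332.3, 264.3], [331, 262, 4, 6, 18]), ([312.3, 276.6], [305, 271, 16, 13, 80])] orange [([279.7, 180.5], [277, 178, 7, 6, 28]), ([319.2, 241.4], [313, 231, 13, 19, 118]), ([369.8, 236.2], [361, 230, 20, 15, 44])]
```

Hook is centred on the tape within about 1 mm. I'll settle it on the rail, tilt it toward its natural hang, then release gently.

Call:
move_arm(deltas=[[[-0.0017, 0, -0.0011, 0.001, -0.0111, 0], [-0.0017, 0, -0.0011, 0.001, -0.0111, 0], [-0.0017, 0, -0.0011, 0.001, -0.0111, 0], [-0.0017, 0, -0.0011, 0.001, -0.0111, 0], [-0.0017, 0, -0.0011, 0.001, -0.0111, 0]]])

```text
time: 12.55
eef_pos: [0.6018, -0.2176, 0.2231]
eef_rot: [[-0.095, 0.98, 0.174], [0.996, 0.093, 0.017], [0.0, 0.175, -0.985]]
force: [0.5, 0.0, -1.2]
finger_gap: 0.0072
grip_force: 59.5
```

Call:
move_arm(deltas=[[[0, 0, -0.0005, 0, 0, 0], [0, 0, -0.0005, 0, 0, 0], [0, 0, 0, 0, 0, 0], [0, 0, 0, 0, 0, 0], [0, 0, 0, 0, 0, 0]]])

```text
time: 13.05
eef_pos: [0.6022, -0.2183, 0.2223]
eef_rot: [[-0.094, 0.98, 0.173], [0.996, 0.093, 0.017], [0.0, 0.173, -0.985]]
force: [-2.0, 0.8, 1.7]
finger_gap: 0.0074
grip_force: 59.9
```

```bash
python3 - <<'E'
from h import *
step(*tcp(-.219,.191,10,-.001));s=status.state();print(s["force"],s["moment"],s["grip_force"])
E
```

```text
t 13.05 total units [ 0.0003 -0.0031  0.0005] [-0.0001 -0.0001  0.    ] | mm [ 0.2032 -2.4407  0.4149] deg [-0.0179 -0.0144  0.0072]
[-2.0421  0.7739  1.7329] [0.3346 0.6653 0.1468] 59.92825984954834
```

Call:
move_arm(deltas=[[[0, -0.0011, 0, 0, 0, 0], [0, -0.0011, 0, 0, 0, 0], [0.0003, -0.0011, 0, 0, 0, 0], [0, 0, 0, 0, 0, 0], [0, 0, 0, 0, 0, 0]]])

```text
time: 13.55
eef_pos: [0.6026, -0.2213, 0.2223]
eef_rot: [[-0.094, 0.98, 0.174], [0.996, 0.092, 0.016], [-0.0, 0.174, -0.985]]
force: [0.3, 2.9, 1.0]
finger_gap: 0.0072
grip_force: 60.0
```

```bash
python3 - <<'E'
from h import *
step(*tcp(-.219,.191,10,-.001));s=status.state();print(s["force"],s["grip_force"])
E
```

```text
t 13.55 total units [-0.0003  0.0007  0.0005] [0.     0.0002 0.0002] | mm [-0.2039  0.5454  0.4053] deg [0.0027 0.0435 0.0319]
[0.2961 2.895  0.9751] 59.979127049446106
```

Call:
move_arm(deltas=[[[0, 0, 0, 0, 0, 0], [0, 0, 0, 0, 0, 0], [0, 0, 0, 0, 0, 0], [0, 0, 0, 0, 0, 0], [0, 0, 0, 0, 0, 0]]], gripper=14, force=20)

```text
time: 14.05
eef_pos: [0.6022, -0.2214, 0.2221]
eef_rot: [[-0.093, 0.981, 0.173], [0.996, 0.092, 0.016], [-0.0, 0.174, -0.985]]
force: [0.6, -0.9, -0.2]
finger_gap: 0.0142
grip_force: 0.0
```

Call:
move_arm(deltas=[[[0, 0, 0, 0, 0, 0], [0, 0, 0, 0, 0, 0], [0, 0, 0, 0, 0, 0], [0, 0, 0, 0, 0, 0], [0, 0, 0, 0, 0, 0]]], gripper=30)

```text
time: 14.55
eef_pos: [0.6023, -0.2213, 0.2222]
eef_rot: [[-0.094, 0.98, 0.173], [0.996, 0.092, 0.016], [-0.0, 0.174, -0.985]]
force: [0.1, -0.2, -0.1]
finger_gap: 0.0302
grip_force: 0.0
```

```bash
python3 - <<'E'
from h import *
s=status.state();print(s["force"],s["grip_force"],s["finger_gap"],s["time"])
d=cam("wrist");save(d,"w9.png")
C=carrierR(YAW,10);O=np.array([rail(-.219)-.001,-.219,.191])
c=np.array([[-22,22,74],[-22,-22,74],[-14,18,4],[18,18,4]])/1e3;print("pred10",proj(d,O+(C@c.T).T).round(1).tolist())
C=carrierR(YAW,14);print("pred14",proj(d,O+(C@c.T).T).round(1).tolist())
m=cv2.inRange(cv2.cvtColor(d["img"],cv2.COLOR_RGB2HSV),(4,150,90),(15,255,255))
cn=max(cv2.findContours(m,0,1)[0],key=cv2.contourArea);print(cv2.approxPolyDP(cn,2,True)[:,0].tolist())
print("gr",[(b[0].tolist(),b[1].tolist()) for b in blobs(d,*GR)])
E
```

```text
[ 0.0996 -0.2314 -0.1081] 0.0 0.0301825804478301 14.55
pred10 [[247.3, 239.9], [248.2, 336.6], [264.0, 197.7], [317.3, 197.7]]
pred14 [[233.9, 238.0], [236.2, 333.7], [263.6, 197.2], [317.2, 198.3]]
[[262, 186], [254, 187], [238, 241], [240, 331], [253, 333], [256, 326], [262, 253], [285, 252], [286, 233], [296, 230], [298, 198], [265, 197]]
gr [([298.2, 166.9], [297, 157, 4, 22, 72]), ([229.5, 160.2], [215, 159, 25, 5, 71]), ([248.9, 163.2], [242, 158, 11, 22, 82]), ([272.0, 161.6], [269, 160, 7, 5, 28]), ([323.7, 228.1], [299, 208, 47, 46, 1727])]
```

It hangs freely at about 13° tilt, hook on the tape. Opening wide and retracting along the tool axis.

Call:
move_arm(deltas=[[[0, 0, 0, 0, 0, 0], [0, 0, 0, 0, 0, 0], [0, 0, 0, 0, 0, 0], [-0.0018, -0.0002, 0.01, 0, 0, 0], [-0.0035, -0.0003, 0.02, 0, 0, 0]]], gripper=60)

```text
time: 15.1
eef_pos: [0.5972, -0.2213, 0.2454]
eef_rot: [[-0.094, 0.981, 0.171], [0.996, 0.092, 0.017], [0.001, 0.172, -0.985]]
force: [-0.1, 0.4, -0.9]
finger_gap: 0.0596
grip_force: 0.0
```

Call:
move_arm(deltas=[[[-0.0053, -0.0005, 0.03, 0, 0, 0], [-0.0053, -0.0005, 0.03, 0, 0, 0], [-0.0053, -0.0005, 0.03, 0, 0, 0], [-0.0053, -0.0005, 0.03, 0, 0, 0], [-0.0053, -0.0005, 0.03, 0, 0, 0]]])

```text
time: 15.6
eef_pos: [0.5765, -0.2237, 0.3679]
eef_rot: [[-0.094, 0.98, 0.174], [0.996, 0.092, 0.016], [-0.001, 0.174, -0.985]]
force: [0.1, 0.0, 0.7]
finger_gap: 0.0597
grip_force: 0.0
```

Call:
move_arm(deltas=[[[0, 0, 0, 0, 0, 0], [0, 0, 0, 0, 0, 0], [0, 0, 0, 0, 0, 0], [0, 0, 0, 0, 0, 0], [0, 0, 0, 0, 0, 0]]])

```text
time: 16.1
eef_pos: [0.5765, -0.2234, 0.365]
eef_rot: [[-0.094, 0.981, 0.171], [0.996, 0.092, 0.017], [0.001, 0.172, -0.985]]
force: [0.1, -0.2, -0.4]
finger_gap: 0.0601
grip_force: 0.0
```

```bash
python3 - <<'E'
from h import *
O=np.array([rail(-.219)-.001,-.219,.191])
for i in range(2):
    d=cam("wrist");save(d,f"w1{i}.png")
    m=cv2.inRange(cv2.cvtColor(d["img"],cv2.COLOR_RGB2HSV),(4,150,90),(15,255,255))
    cn=max(cv2.findContours(m,0,1)[0],key=cv2.contourArea);print(cv2.approxPolyDP(cn,2,True)[:,0].tolist())
c=np.array([[-22,22,74],[-22,-22,74],[-14,18,4],[18,18,4],[18,-18,4],[18,18,-20]])/1e3
for l in(10,14):C=carrierR(YAW,l);print("pred",l,proj(d,O+(C@c.T).T).round(1).tolist())
print("gr",[(b[0].tolist(),b[1].tolist()) for b in blobs(d,*GR)])
C=carrierR(YAW,0)
for k in(-.015,.015):
    t=np.array([.6272,-.219,.209])+C@np.array([.003,k,0]);t2=t+C@np.array([.027,0,0]);print("tape pred",proj(d,[t,t2]).round(1).tolist())
S=cam("scene");save(S,"sc9.png");s=status.state();print(s["eef_pos"],s["force"],s["time"])
E
```

```text
[[259, 155], [250, 170], [249, 210], [250, 216], [253, 217], [257, 214], [261, 193], [279, 192], [280, 161], [262, 160]]
[[279, 161], [262, 160], [261, 156], [256, 156], [249, 175], [250, 216], [256, 216], [260, 193], [279, 192]]
pred 10 [[253.0, 168.2], [253.1, 217.8], [261.3, 159.8], [291.3, 159.9], [290.3, 192.5], [289.0, 156.5]]
pred 14 [[246.9, 167.9], [247.4, 217.2], [261.0, 159.7], [291.2, 160.0], [290.2, 192.8], [290.3, 156.7]]
gr [([242.9, 153.0], [228, 146, 27, 16, 332]), ([293.7, 177.8], [281, 165, 26, 27, 615])]
tape pred [[281.4, 193.1], [305.9, 191.9]]
tape pred [[282.0, 164.8], [307.1, 164.1]]
[ 0.5767 -0.2236  0.3656] [ 0.4219 -0.1349  0.7443] 16.25
```

The hook edges sit at rows 160.5–192.5, against a prediction of 159.8–192.6 for a hook centred on the tape. The carrier is at rest and the gripper is clear, so I'm handing in.

```bash
python3 -c "
from workcell import ticket
print(ticket.hand_in())"
```

```text
the job is handed in; nothing more can be done
None
```

I handed the job in at about 16 s: the carrier hangs at rest on the rail with its hook centred on the green tape to within about 1 mm, the gripper is clear, and I saw no sign of contact with anything else on the bench.

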